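# Strip down the pile of gearbox parts and slide the tin under the shelf

## Task

Take the pile of parts on the bench apart: set the brass bush in the middle of the orange tray, the steel bearing in the middle of the round steel dish, and the toothed gear over the dowel of the wooden post board, each set down flat and not dropped. Slide the blue tin from underneath them straight and lengthwise in under the low grey shelf, between its legs, until the tin's near end is level with the shelf's front edge. Do not knock over the two small wrench sockets.

Things in the scene. Friction and masses are not known exactly. Their poses are not given: they have to be found in the camera images.
- tin: Flat closed blue steel tin with a small paper label on one end of its lid, 130 mm long (its x axis), 56 mm wide (y), 28 mm high, about 0.35 kg, loose on the bench. Origin: centre of its underside. It is the bottom of the pile; at the start its x axis is within 0.6 rad of world x. On its lid lie, from below: gear, bearing, bush, roughly over its centre.
- gear: Dark steel toothed gear (24 teeth) lying flat, 54 mm across the tooth tips, 16 mm thick, with a 26 mm through bore, about 0.2 kg. Origin: centre of its underside, z up along its axis. At the start it lies on the tin's lid.
- bearing: Bright steel ball bearing with a black seal ring, lying flat, 46 mm outside diameter, 18 mm thick, 20 mm bore, about 0.16 kg. Origin: centre of its underside, z along its axis. At the start it lies on the gear.
- bush: Brass bush (thick-walled ring) standing on end, 34 mm outside diameter, 22 mm high, 16 mm bore, about 0.1 kg. Origin: centre of its underside, z along its axis. At the start it lies on the bearing, top of the pile.
- tray: Shallow square orange plastic tray, fixed, 100 x 100 mm outside, walls 4 mm thick and 8 mm high, inner floor 4 mm above the bench. Origin: centre of its underside. Place of the bush.
- dish: Shallow round steel dish, fixed, 110 mm outside diameter, rim 3 mm thick and 8 mm high, inner floor 4 mm above the bench. Origin: centre of its underside. Place of the bearing.
- post: Square light wooden board, fixed, 90 x 90 x 12 mm, with an upright wooden dowel in its centre, 10 mm in diameter, standing 26 mm above the board. Origin: centre of its underside (below the dowel). Place of the gear, which goes over the dowel and lies on the board.
- shelf: Low grey metal shelf, fixed. Origin: on the bench below the middle of its front edge; x points in under the shelf, y along the edge. Board 170 deep (x), 200 wide, underside 36 mm, top 42 mm above the bench; 14 mm square corner legs leave 172 mm between. A black handset, 22 high, lies on it 102 mm behind the edge. With the tin level with the edge, the tin's origin is at x = 65 mm here.
- socket_a: Bystander: shiny steel wrench socket with a blue band, standing upright, loose, 24 mm diameter, 34 mm high, origin at the centre of its underside.
- socket_b: Bystander: shiny steel wrench socket with a red band, standing upright, loose, 24 mm diameter, 34 mm high, origin at the centre of its underside.

How it is judged:
By the outcome, as a careful person would: the job done as asked, in the order asked, and still so for the second after the job is handed in, with the robot touching nothing.
It also fails if it takes over 120 s, if anything falls off the work surface, if the arm or the gripper's body presses on something with over 40 N, if the wrist force passes 120 N, or if a joint passes its speed limit or range.

## Robot

A 6-joint arm with a two-finger parallel gripper is mounted at the origin on the work surface. World frame = base frame: x ahead of the robot, y to its left, z up, the work surface at z = 0. Lengths are in m, angles in degrees, forces in N, time in s.
With the tool pointing down it reaches from about 0.3 to 0.775 m from the base axis. Payload 14.6 kg.
Tool frame: the origin (TCP) lies where the fingers leave the gripper's body, on its centre line; the fingertips stand 97 mm ahead of it and the grasp point (between the pads) lies 78 mm ahead of it; z points along the fingers, y is the line along which they close (so a half turn about z gives the same grasp; the last joint's range is limited). The gripper opens to 94 mm and grips with 3 to 60 N. Pads are 16 mm wide; open, the fingers measure 119 mm over their backs; the gripper's body (75 mm by 177 mm) begins 78 mm behind the grasp point.
Start: joints at [61.559, 17.183, 87.147, -0, 75.671, -3.816], TCP at [0.229, 0.5, 0.303] pointing down, gripper open.
Joint ranges: [-173.82, 173.82], [-45.26, 126.66], [13.44, 144.39], [-59.66, 239.66], [0, 175.72], [-146.38, 146.38]. Speed limits (degrees/s): [127.2, 127.2, 147.25, 180, 180, 180].

## Interface

Orientations are given as a 3x3 rotation matrix whose columns are the frame's x, y, z axes.
In Python, from station import arm, imaging gives the robot as it stands. The module is installed in compiled form; this text tells all that it offers.
- The arm moves only by the tool drive_tool, never from a script. Its argument "plan" is a list of rows, each an object with "dp": the shift along the tool's x, y, z in cm, a list of three; "yaw": the turn about the tool's z in units of 6 degrees (1.0 is 6 degrees); "hand": the finger opening in cm, from 0 to 9.4. A call has 1 to 12 rows; each row is the pose to reach, as a shift and turn from the pose commanded when the call began, along the tool's axes at that moment; what a row does not reach only later rows make up. A row lasts 1/8 s, in which the tool goes at most 62.5 mm and 10.7 degrees, less where a joint would pass 70% of its speed; a pose out of reach is approached as far as the arm can. A call with a gripper value outside its range is refused whole. The fingers move at their own pace and stop on an object; "newtons" is the grip in N (left out, the last holds). Time passes only in rows, so rows that repeat a pose let the fingers close. It gives the time, the measured TCP pose, the force, the opening and the grip force at its end, in the units of the state.
- arm.observe(): the state, without advancing time (a new reading comes with each control period).
- imaging.snapshot(name): name is "scene" or "top" or "wrist"; returns a dict with "img" (384x512x3 uint8, red, green, blue), "K" (3x3 intrinsics, pixels), "position" and "attitude" of the camera in the world. Camera axes: x right, y down, z forward; pixel columns grow to the right and rows downward; lengths in m; the calibration is good to about 2 mm. The wrist camera is an equidistant fisheye: a pixel r from the principal point sees the ray r / f radians off the axis. A picture is of the moment at which its call begins. There is no depth.
- arm.job_done(): hands the job in; it is judged then, once.
The state is a dict: "clock": time; "qpos": joint angles; "joint_vel": joint speeds; "joint_efforts": joint torques, N m; "tool_pos": TCP position; "eef_rot": TCP orientation; "force": force on the tool from outside, world axes, zero at the start; "torque": the same for the moment, N m; "grip_width": finger opening in m; "grasp_force": force on a finger pad.
Only numpy, scipy, OpenCV 4.12 (cv2) and the standard library are available. Lean on these libraries where they do the work, as an engineer would, in place of code of your own. Each camera call takes 0.05 s, during which the arm holds its last target. There are 200 camera calls.

## Working session

There is one attempt and no reset: what is moved stays moved. The work goes in short steps, Python scripts to look and compute and a tool call to move; the robot and the scene stay as the last step left them, time stands still between calls to the robot, and variables do not carry over. Pictures are saved under pics/ and viewed, at most 14 in all, crops included, and the job is handed in when it is done.

Besides the shell and the picture viewer there is one more tool, called after "Emit:" by a JSON object that holds its "api" and its "payload", one argument or row to a line. drive_tool: Moves the arm, as the interface text tells. Its arguments: {"type":"object","properties":{"plan":{"type":"array"},"newtons":{"type":"number"}},"required":["plan"]}

```bash
mkdir -p pics
python3 - <<'E'
from station import arm, imaging
import cv2,numpy as np
for n in ["scene","top"]:
    s=imaging.snapshot(n); cv2.imwrite(f"pics/{n}0.png",s["img"][:,:,::-1]); np.savez(f"{n}0.npz",**s)
    print(n,s["K"].tolist(),np.round(s["position"],4),np.round(s["attitude"],4).tolist())
s=arm.observe();print(s)
E
```

```text
scene [[362.6471862544187, 0.0, 254.21380203376248], [0.0, 362.6471862544187, 191.2983732796081], [0.0, 0.0, 1.0]] [1.0803 0.1793 0.5526] [[-0.2992, 0.6033, -0.7392], [0.9541, 0.1777, -0.2411], [-0.0141, -0.7774, -0.6288]]
top [[494.1255422391636, 0.0, 243.43373691186042], [0.0, 494.1255422391636, 196.19480994389417], [0.0, 0.0, 1.0]] [ 0.3862 -0.0157  1.2199] [[0.0142, -0.996, 0.088], [-0.9997, -0.0124, 0.0209], [-0.0197, -0.0883, -0.9959]]
{'clock': 0.1, 'qpos': array([ 6.15592365e+01,  1.72131395e+01,  8.71743011e+01,  2.64759463e-03,
        7.56729745e+01, -3.81722629e+00]), 'joint_vel': array([-0.03611312, -0.01990967, -0.0764161 , -0.06607125, -0.06923905,
        0.08860545]), 'joint_efforts': array([-8.02985069e-04, -5.32642794e+01, -3.53286660e+01,  7.08655547e-02,
        2.35187646e-02, -7.51257880e-05]), 'tool_pos': array([0.22910591, 0.49986963, 0.30215441]), 'eef_rot': array([[-9.09060218e-01,  4.16664406e-01, -5.41546807e-04],
       [ 4.16664742e-01,  9.09059774e-01, -9.05859273e-04],
       [ 1.14859102e-04, -1.04912409e-03, -9.99999443e-01]]), 'force': array([ 0.27327912, -0.29095227, -0.16547352]), 'torque': array([-0.00103816,  0.01190353, -0.02494066]), 'grasp_force': 0.0, 'grip_width': 0.09449921726345327}
```

View pics/top0.png

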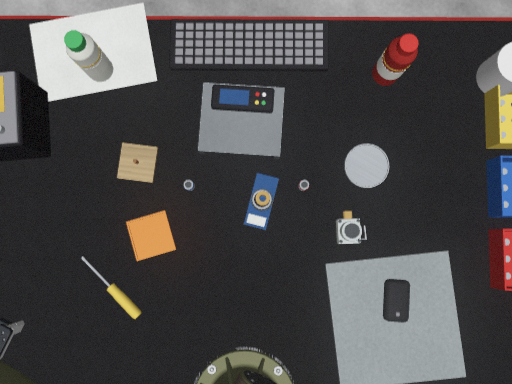

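View pics/scene0.png

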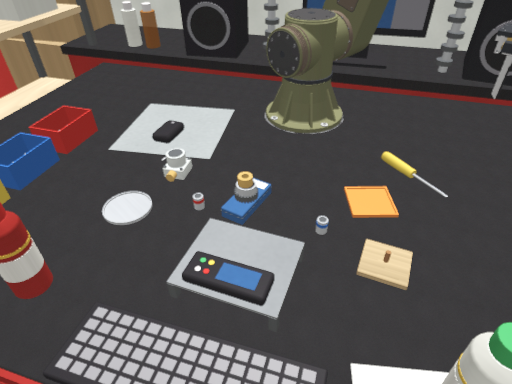

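Top view: the tin is at px (262,201) with its label toward the robot and the bush on the pile at (262,199). The sockets are at (188,185) and (304,185), the tray at (151,236), the post at (138,162), the dish at (367,166), and the shelf front edge runs (198,153)–(281,156).

```bash
cat > h.py <<'E'
import cv2,numpy as np
def cast(s,px,z):
    px=np.atleast_2d(np.asarray(px,float))
    d=np.c_[px,np.ones(len(px))]@np.linalg.inv(s["K"]).T@s["attitude"].T
    p=s["position"]; return (p+d*((z-p[2])/d[:,2])[:,None])[:,:2]
def blob(m,box):
    x0,y0,x1,y1=box; mm=np.zeros(m.shape,np.uint8); mm[y0:y1,x0:x1]=m[y0:y1,x0:x1]
    cs,_=cv2.findContours(mm,cv2.RETR_EXTERNAL,cv2.CHAIN_APPROX_NONE)
    return max(cs,key=cv2.contourArea)[:,0,:].astype(np.float32)
def rect(P):
    (c,s,a)=cv2.minAreaRect((P*1000).astype(np.float32)); return np.round(c,1),np.round(s,1),round(a,1)
E
python3 - <<'E'
from h import *
s=np.load("top0.npz");im=s["img"];hsv=cv2.cvtColor(im,cv2.COLOR_RGB2HSV);H,S,V=cv2.split(hsv)
def R(n,m,box,z):
    c=blob(m.astype(np.uint8),box); print(n,*rect(cast(s,c,z)))
R("tray",(H<22)&(S>120)&(V>120),(110,200,190,270),.008)
R("post",(H<30)&(S>40)&(V>100),(105,135,170,190),.012)
R("dish",(V>110),(335,135,400,195),.008)
R("shelf",(V>100)&(S<60),(185,75,295,162),.042)
R("tinblue",((H>100)&(H<120)&(S>120)&(V>60))|((V>140)&(S<60)),(235,165,290,235),.028)
R("bush",(H<30)&(S>90)&(V>90),(245,180,280,220),.084)
R("sa",(V>70),(178,172,200,196),.02)
R("sb",(V>70),(294,172,315,196),.02)
big=cv2.resize(im[60:280,100:400],None,fx=2.6,fy=2.6,interpolation=cv2.INTER_CUBIC)
cv2.imwrite("pics/crop1.png",big[:,:,::-1])
E
```

```text
tray [394.1 236.6] [102.3 101.4] 17.5
post [574.6 275.2] [89.9 91.3] 83.3
dish [ 574.4 -293.5] [109.5 108.1] 0.6
shelf [679.2  17.7] [199.5 171.2] 86.7
tinblue [481. -33.] [ 56.1 130.1] 76.5
bush [482.2 -34.5] [32. 32.] 27.0
sa [518.7 145. ] [28.  25.9] 46.1
sb [ 521.7 -137.3] [25.  28.6] 63.9
```

View pics/crop1.png

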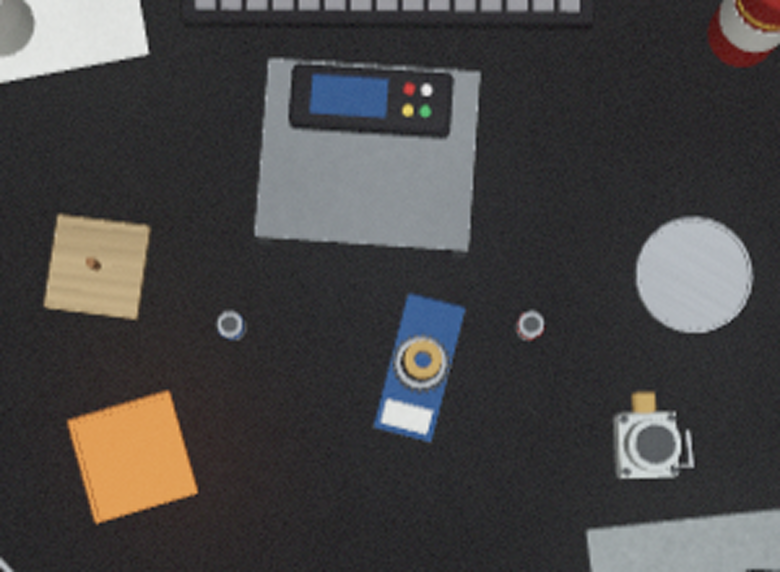

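Measured (mm): tin (481,-33) at yaw -13.5°, bush (482,-34.5), tray (394,237), post (575,275), dish (574,-293), and shelf front mid (594,23) at yaw -3.3°. Next I move above the pile.

```bash
cat > go.py <<'E'
import sys,numpy as np
from station import arm
# usage: go.py x y z [yaw_of_tool_y_deg]  -> dp cm, yaw units
def go(x,y,z,a=None):
    s=arm.observe();R=s["eef_rot"];d=R.T@(np.array([x,y,z])-s["tool_pos"])*100
    cur=np.degrees(np.arctan2(R[1,1],R[0,1]))
    print("dp",np.round(d,2),"yaw",None if a is None else round(-((a-cur+90)%180-90)/6,2),"cur",np.round(s["tool_pos"],4),round(cur,1),"F",np.round(s["force"],1),"w",round(s["grip_width"],4),"t",round(s["clock"],2))
if __name__=="__main__": go(*map(float,sys.argv[1:]))
E
python3 go.py .482 -.034 .26 76.5
```

```text
dp [-45.23 -37.99   4.25] yaw -1.85 cur [0.2291 0.4999 0.3022] 65.4 F [ 0.3 -0.3 -0.2] w 0.0945 t 0.1
```

Emit:
{"api": "drive_tool", "payload": {
  "plan": [
    {"dp": [-4.5,-3.8,0],"yaw": -0.2,"hand": 9.4},
    {"dp": [-9,-7.6,0],"yaw": -0.5,"hand": 9.4},
    {"dp": [-13.5,-11.4,0],"yaw": -0.8,"hand": 9.4},
    {"dp": [-18,-15.2,1],"yaw": -1.1,"hand": 9.4},
    {"dp": [-22.5,-19,2],"yaw": -1.4,"hand": 9.4},
    {"dp": [-27,-22.8,3],"yaw": -1.6,"hand": 9.4},
    {"dp": [-31.5,-26.6,4],"yaw": -1.85,"hand": 9.4},
    {"dp": [-36,-30.4,4.2],"yaw": -1.85,"hand": 9.4},
    {"dp": [-40.5,-34.2,4.2],"yaw": -1.85,"hand": 7},
    {"dp": [-45.2,-38,4.2],"yaw": -1.85,"hand": 7},
    {"dp": [-45.2,-38,4.2],"yaw": -1.85,"hand": 7},
    {"dp": [-45.2,-38,4.2],"yaw": -1.85,"hand": 7}
  ]
}}

```text
clock: 1.6
tool_pos: [0.4814, -0.0335, 0.2603]
eef_rot: [[-0.972, 0.234, -0.001], [0.234, 0.972, 0.0], [0.001, 0.0, -1.0]]
force: [0.0, -0.2, -0.2]
grip_width: 0.0703
grasp_force: 0.0
```

```bash
python3 - <<'E'
from h import *
from station import imaging
s=imaging.snapshot("wrist");np.savez("w1.npz",**s);cv2.imwrite("pics/w1.png",s["img"][:,:,::-1])
print(s["K"],s["position"],s["attitude"])
E
python3 go.py .482 -.034 .161 76.5
```

```text
[[297.31863964   0.         254.03971496]
 [  0.         297.31863964 194.53420329]
 [  0.           0.           1.        ]] [ 0.40629642 -0.01602117  0.34188555] [[ 2.35091378e-01  9.37286887e-01  2.57342837e-01]
 [ 9.71973259e-01 -2.26656986e-01 -6.24066826e-02]
 [-1.64413590e-04  2.64801629e-01 -9.64302893e-01]]
dp [-0.09 -0.08  9.94] yaw 0.0 cur [ 0.4813 -0.033   0.2604] 76.5 F [ 0.7  0.4 -0.6] w 0.0699 t 1.65
```

View pics/w1.png

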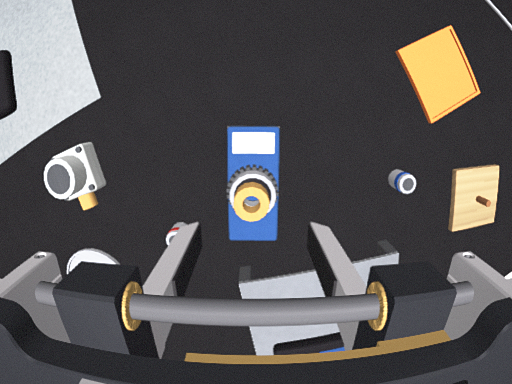

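The wrist view shows the bush at (252,204) on the bearing and gear, with the fingers aligned across the tin. Descending to grip the bush.

Emit:
{"api": "drive_tool", "payload": {
  "plan": [
    {"dp": [0,-0.1,2.5],"yaw": 0,"hand": 7},
    {"dp": [0,-0.1,5],"yaw": 0,"hand": 7},
    {"dp": [0,-0.1,7.5],"yaw": 0,"hand": 7},
    {"dp": [0,-0.1,9],"yaw": 0,"hand": 7},
    {"dp": [0,-0.1,9.9],"yaw": 0,"hand": 6},
    {"dp": [0,-0.1,9.9],"yaw": 0,"hand": 5},
    {"dp": [0,-0.1,9.9],"yaw": 0,"hand": 4},
    {"dp": [0,-0.1,9.9],"yaw": 0,"hand": 3.5},
    {"dp": [0,-0.1,9.9],"yaw": 0,"hand": 3},
    {"dp": [0,-0.1,9.9],"yaw": 0,"hand": 2.6},
    {"dp": [0,-0.1,9.9],"yaw": 0,"hand": 2.6},
    {"dp": [0,-0.1,9.9],"yaw": 0,"hand": 2.6}
  ],
  "newtons": 15
}}

```text
clock: 3.15
tool_pos: [0.4817, -0.0349, 0.1622]
eef_rot: [[-0.972, 0.234, 0.001], [0.234, 0.972, -0.0], [-0.001, -0.0, -1.0]]
force: [-2.1, -0.6, 5.9]
grip_width: 0.0341
grasp_force: 15.0
```

Emit:
{"api": "drive_tool", "payload": {
  "plan": [
    {"dp": [0,0,-1],"yaw": 0,"hand": 2.6},
    {"dp": [0,0,-3],"yaw": 0,"hand": 2.6},
    {"dp": [0,0,-6],"yaw": 0,"hand": 2.6},
    {"dp": [1.9,3.0,-8],"yaw": 0,"hand": 2.6},
    {"dp": [3.8,6.1,-8],"yaw": 0,"hand": 2.6},
    {"dp": [5.7,9.1,-8],"yaw": 0,"hand": 2.6},
    {"dp": [7.5,12.2,-8],"yaw": 0,"hand": 2.6},
    {"dp": [9.3,15.2,-8],"yaw": 0,"hand": 2.6},
    {"dp": [11.2,18.3,-8],"yaw": 0,"hand": 2.6},
    {"dp": [13.1,21.3,-7],"yaw": 0,"hand": 2.6},
    {"dp": [14.9,24.3,-5],"yaw": 0,"hand": 2.6},
    {"dp": [14.9,24.3,-3],"yaw": 0,"hand": 2.6}
  ]
}}

```text
clock: 4.65
tool_pos: [0.3927, 0.238, 0.1916]
eef_rot: [[-0.973, 0.231, 0.0], [0.231, 0.973, 0.0], [-0.0, 0.001, -1.0]]
force: [0.5, -0.7, -0.7]
grip_width: 0.0344
grasp_force: 15.0
```

```bash
cat >> h.py <<'E'
def wcast(s,px,z):
    px=np.atleast_2d(np.asarray(px,float));K=s["K"]
    u=(px-[K[0,2],K[1,2]])/K[0,0];th=np.linalg.norm(u,axis=1)+1e-9
    d=np.c_[u*(np.sin(th)/th)[:,None],np.cos(th)]@s["attitude"].T
    p=s["position"]; return (p+d*((z-p[2])/d[:,2])[:,None])[:,:2]
E
python3 - <<'E'
from h import *
from station import imaging
s=imaging.snapshot("top");im=s["img"];np.savez("top1.npz",**s)
print(s["position"])
w=imaging.snapshot("wrist")
out=np.vstack([cv2.resize(im[160:280,100:400],(750,300),interpolation=cv2.INTER_CUBIC),cv2.resize(w["img"][80:384],(500,297))[:, :].copy() if 0 else cv2.copyMakeBorder(cv2.resize(w["img"],(400,300)),0,0,0,350,cv2.BORDER_CONSTANT)])
cv2.imwrite("pics/t1.png",out[:,:,::-1])
E
python3 go.py .394 .2366 .103 76.5
```

```text
[ 0.38617222 -0.01570278  1.21992645]
dp [-0.15  0.07  8.74] yaw 0.01 cur [0.3926 0.2364 0.1904] 76.5 F [-0.3  0.3 -1.3] w 0.0342 t 4.75
```

View pics/t1.png

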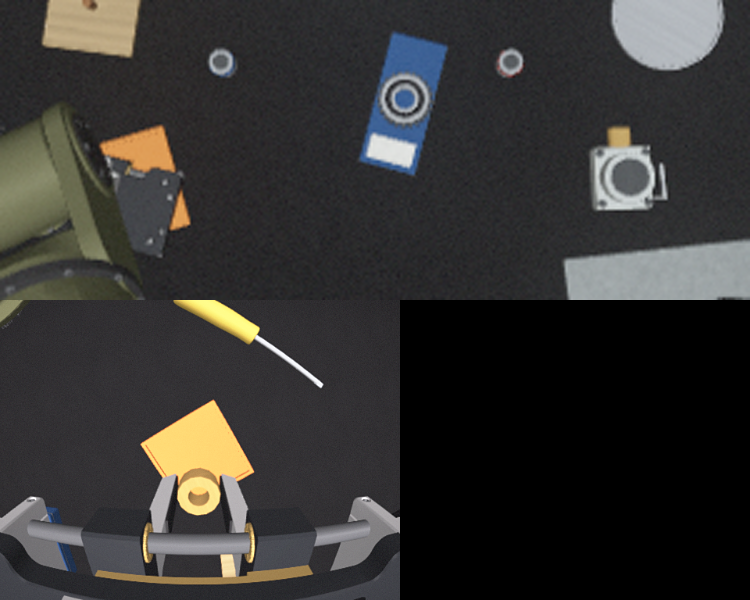

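The bush is firmly held between the pads over the tray, and the bearing stays centred on the gear. Lowering.

Emit:
{"api": "drive_tool", "payload": {
  "plan": [
    {"dp": [-0.1,0,2],"yaw": 0,"hand": 2.6},
    {"dp": [-0.1,0,4],"yaw": 0,"hand": 2.6},
    {"dp": [-0.1,0,6],"yaw": 0,"hand": 2.6},
    {"dp": [-0.1,0,7.5],"yaw": 0,"hand": 2.6},
    {"dp": [-0.1,0,8.2],"yaw": 0,"hand": 2.6},
    {"dp": [-0.1,0,8.3],"yaw": 0,"hand": 2.6},
    {"dp": [-0.1,0,8.4],"yaw": 0,"hand": 2.6},
    {"dp": [-0.1,0,8.5],"yaw": 0,"hand": 2.6},
    {"dp": [-0.1,0,8.5],"yaw": 0,"hand": 2.6}
  ]
}}

```text
clock: 5.88
tool_pos: [0.3945, 0.2361, 0.1068]
eef_rot: [[-0.972, 0.234, 0.0], [0.234, 0.972, 0.0], [-0.0, 0.0, -1.0]]
force: [0.3, -0.4, -2.1]
grip_width: 0.0345
grasp_force: 15.0
```

Emit:
{"api": "drive_tool", "payload": {
  "plan": [
    {"dp": [0,0,0.1],"yaw": 0,"hand": 2.6},
    {"dp": [0,0,0.15],"yaw": 0,"hand": 2.6},
    {"dp": [0,0,0.2],"yaw": 0,"hand": 2.6}
  ]
}}

```text
clock: 6.25
tool_pos: [0.3944, 0.2361, 0.1046]
eef_rot: [[-0.972, 0.234, -0.0], [0.234, 0.972, -0.0], [0.0, -0.0, -1.0]]
force: [0.2, -0.0, -1.5]
grip_width: 0.034
grasp_force: 15.0
```

Emit:
{"api": "drive_tool", "payload": {
  "plan": [
    {"dp": [0,0,0.05],"yaw": 0,"hand": 2.6},
    {"dp": [0,0,0.1],"yaw": 0,"hand": 2.6}
  ]
}}

```text
clock: 6.5
tool_pos: [0.3945, 0.2361, 0.1041]
eef_rot: [[-0.972, 0.234, 0.0], [0.234, 0.972, -0.0], [-0.0, -0.0, -1.0]]
force: [-5.5, -2.9, 14.2]
grip_width: 0.034
grasp_force: 15.0
```

Emit:
{"api": "drive_tool", "payload": {
  "plan": [
    {"dp": [0,0,0],"yaw": 0,"hand": 4.2},
    {"dp": [0,0,0],"yaw": 0,"hand": 5},
    {"dp": [0,0,0],"yaw": 0,"hand": 5.4},
    {"dp": [0,0,-1],"yaw": 0,"hand": 5.4},
    {"dp": [0,0,-3],"yaw": 0,"hand": 5.4},
    {"dp": [0,0,-6],"yaw": 0,"hand": 5.4},
    {"dp": [0,0,-10],"yaw": 0,"hand": 7},
    {"dp": [0,0,-12],"yaw": 0,"hand": 7}
  ]
}}

```text
clock: 7.5
tool_pos: [0.3947, 0.2362, 0.2263]
eef_rot: [[-0.972, 0.234, 0.003], [0.234, 0.972, 0.001], [-0.002, 0.002, -1.0]]
force: [0.1, -0.0, -0.6]
grip_width: 0.0691
grasp_force: 0.0
```

```bash
python3 - <<'E'
from h import *
from station import imaging
s=np.load("top1.npz");H,S,V=cv2.split(cv2.cvtColor(s["img"],cv2.COLOR_RGB2HSV))
m=((S<70)&(V>110)).astype(np.uint8)
c=blob(m,(245,185,285,211));print(cv2.minEnclosingCircle((cast(s,c,.062)*1000).astype(np.float32)))
w=imaging.snapshot("wrist");np.savez("w2.npz",**w);H,S,V=cv2.split(cv2.cvtColor(w["img"],cv2.COLOR_RGB2HSV))
cv2.imwrite("pics/w2.png",w["img"][:,:,::-1])
E
python3 go.py .482 -.034 .22 76.5
```

```text
((483.1733093261719, -33.73394775390625), 24.3543701171875)
dp [-14.77 -24.27   0.77] yaw -0.0 cur [0.3951 0.2365 0.228 ] 76.5 F [ 0.6 -0.8  2.2] w 0.0698 t 7.55
```

View pics/w2.png

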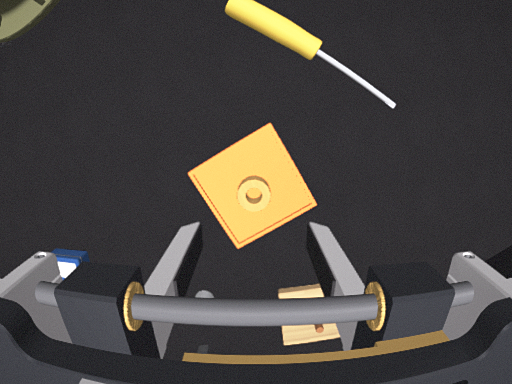

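The bush stands upright in the tray centre (254,194). Next the bearing, at (483,-34).

Emit:
{"api": "drive_tool", "payload": {
  "plan": [
    {"dp": [-2.5,-4,0],"yaw": 0,"hand": 7},
    {"dp": [-5,-8.1,0],"yaw": 0,"hand": 7},
    {"dp": [-7.5,-12.2,0],"yaw": 0,"hand": 7},
    {"dp": [-10,-16.2,0],"yaw": 0,"hand": 7},
    {"dp": [-12.5,-20.2,0],"yaw": 0,"hand": 7},
    {"dp": [-14.9,-24.2,0],"yaw": 0,"hand": 7},
    {"dp": [-14.9,-24.2,1],"yaw": 0,"hand": 7},
    {"dp": [-14.9,-24.2,3],"yaw": 0,"hand": 7},
    {"dp": [-14.9,-24.2,5],"yaw": 0,"hand": 7},
    {"dp": [-14.9,-24.2,7],"yaw": 0,"hand": 7},
    {"dp": [-14.9,-24.2,8],"yaw": 0,"hand": 7},
    {"dp": [-14.9,-24.2,8],"yaw": 0,"hand": 7}
  ]
}}

```text
clock: 9.05
tool_pos: [0.4824, -0.0336, 0.1432]
eef_rot: [[-0.972, 0.233, -0.001], [0.233, 0.972, 0.0], [0.001, -0.0, -1.0]]
force: [0.2, 0.2, 0.2]
grip_width: 0.0697
grasp_force: 0.0
```

```bash
python3 go.py .4832 -.034 .144 76.5
```

```text
dp [-0.09 -0.02 -0.08] yaw 0.0 cur [ 0.4824 -0.0336  0.1432] 76.5 F [0.2 0.2 0.2] w 0.0697 t 9.05
```

Emit:
{"api": "drive_tool", "payload": {
  "plan": [
    {"dp": [-0.1,0,-0.1],"yaw": 0,"hand": 5.5},
    {"dp": [-0.1,0,-0.1],"yaw": 0,"hand": 4.8},
    {"dp": [-0.1,0,-0.1],"yaw": 0,"hand": 4.2},
    {"dp": [-0.1,0,-0.1],"yaw": 0,"hand": 3.8},
    {"dp": [-0.1,0,-0.1],"yaw": 0,"hand": 3.8},
    {"dp": [-0.1,0,-0.1],"yaw": 0,"hand": 3.8},
    {"dp": [-0.1,0,-0.1],"yaw": 0,"hand": 3.8},
    {"dp": [-0.1,0,-1],"yaw": 0,"hand": 3.8},
    {"dp": [-0.1,0,-3],"yaw": 0,"hand": 3.8},
    {"dp": [-0.1,0,-6],"yaw": 0,"hand": 3.8},
    {"dp": [-0.1,0,-8],"yaw": 0,"hand": 3.8}
  ]
}}

```text
clock: 10.42
tool_pos: [0.4837, -0.0342, 0.2252]
eef_rot: [[-0.972, 0.234, 0.001], [0.234, 0.972, -0.0], [-0.001, 0.0, -1.0]]
force: [0.6, 0.6, -3.2]
grip_width: 0.0461
grasp_force: 15.0
```

```bash
python3 go.py .5744 -.2935 .16 76.5
```

```text
dp [-14.88 -23.09   6.53] yaw -0.0 cur [ 0.4837 -0.0342  0.2252] 76.5 F [ 0.6  0.6 -3.2] w 0.0461 t 10.43
```

Emit:
{"api": "drive_tool", "payload": {
  "plan": [
    {"dp": [-1.5,-2.3,0],"yaw": 0,"hand": 3.8},
    {"dp": [-3.5,-5.4,0],"yaw": 0,"hand": 3.8},
    {"dp": [-5.5,-8.5,0],"yaw": 0,"hand": 3.8},
    {"dp": [-7.5,-11.6,0],"yaw": 0,"hand": 3.8},
    {"dp": [-9.5,-14.7,0],"yaw": 0,"hand": 3.8},
    {"dp": [-11.5,-17.8,1],"yaw": 0,"hand": 3.8},
    {"dp": [-13.5,-21,3],"yaw": 0,"hand": 3.8},
    {"dp": [-14.9,-23.1,5],"yaw": 0,"hand": 3.8},
    {"dp": [-14.9,-23.1,7],"yaw": 0,"hand": 3.8},
    {"dp": [-14.9,-23.1,9],"yaw": 0,"hand": 3.8},
    {"dp": [-14.9,-23.1,11],"yaw": 0,"hand": 3.8},
    {"dp": [-14.9,-23.1,11],"yaw": 0,"hand": 3.8}
  ]
}}

```text
clock: 11.92
tool_pos: [0.574, -0.2929, 0.112]
eef_rot: [[-0.972, 0.233, -0.002], [0.233, 0.972, 0.001], [0.003, 0.001, -1.0]]
force: [0.5, 0.5, -1.9]
grip_width: 0.0463
grasp_force: 15.0
```

```bash
python3 go.py .5744 -.2935 .1035 76.5
```

```text
dp [-0.05 -0.05  0.85] yaw 0.0 cur [ 0.574  -0.2929  0.112 ] 76.5 F [ 0.5  0.5 -1.9] w 0.0463 t 11.93
```

Emit:
{"api": "drive_tool", "payload": {
  "plan": [
    {"dp": [0,-0.1,0.3],"yaw": 0,"hand": 3.8},
    {"dp": [0,-0.1,0.5],"yaw": 0,"hand": 3.8},
    {"dp": [0,-0.1,0.65],"yaw": 0,"hand": 3.8},
    {"dp": [0,-0.1,0.7],"yaw": 0,"hand": 3.8}
  ]
}}

```text
clock: 12.42
tool_pos: [0.5743, -0.2947, 0.1068]
eef_rot: [[-0.972, 0.234, 0.0], [0.234, 0.972, -0.0], [-0.0, -0.0, -1.0]]
force: [0.7, 0.7, -2.2]
grip_width: 0.0459
grasp_force: 15.0
```

Emit:
{"api": "drive_tool", "payload": {
  "plan": [
    {"dp": [0,0.1,0.1],"yaw": 0,"hand": 3.8},
    {"dp": [0,0.1,0.15],"yaw": 0,"hand": 3.8},
    {"dp": [0,0.1,0.2],"yaw": 0,"hand": 3.8}
  ]
}}

```text
clock: 12.8
tool_pos: [0.5746, -0.2936, 0.1051]
eef_rot: [[-0.972, 0.234, 0.0], [0.234, 0.972, 0.0], [-0.0, 0.0, -1.0]]
force: [-4.9, 3.7, 8.2]
grip_width: 0.0458
grasp_force: 15.0
```

Emit:
{"api": "drive_tool", "payload": {
  "plan": [
    {"dp": [0,0,0.02],"yaw": 0,"hand": 4.8},
    {"dp": [0,0,0],"yaw": 0,"hand": 5.4},
    {"dp": [0,0,0],"yaw": 0,"hand": 6},
    {"dp": [0,0,-1],"yaw": 0,"hand": 6},
    {"dp": [0,0,-3],"yaw": 0,"hand": 6},
    {"dp": [0,0,-6],"yaw": 0,"hand": 7.5},
    {"dp": [0,0,-10],"yaw": 0,"hand": 7.5},
    {"dp": [0,0,-12],"yaw": 0,"hand": 7.5},
    {"dp": [-1,4,-12],"yaw": 0,"hand": 7.5},
    {"dp": [3,9,-12],"yaw": 0,"hand": 7.5},
    {"dp": [6,14,-12],"yaw": 0,"hand": 7.5},
    {"dp": [6,14,-12],"yaw": 0,"hand": 7.5}
  ]
}}

```text
clock: 14.3
tool_pos: [0.5484, -0.1407, 0.2266]
eef_rot: [[-0.973, 0.231, 0.002], [0.231, 0.973, -0.0], [-0.002, 0.0, -1.0]]
force: [1.0, -1.0, 0.5]
grip_width: 0.075
grasp_force: 0.0
```

```bash
python3 - <<'E'
from h import *
from station import imaging
s=imaging.snapshot("top");np.savez("top2.npz",**s)
cv2.imwrite("pics/t2.png",cv2.resize(s["img"][130:280,100:400],(800,400),interpolation=cv2.INTER_CUBIC)[:,:,::-1])
E
python3 go.py .4832 -.034 .22 76.5
```

```text
dp [8.92 9.03 0.64] yaw 0.02 cur [ 0.549  -0.1425  0.2266] 76.6 F [0.3 0.7 0.2] w 0.0748 t 14.35
```

View pics/t2.png

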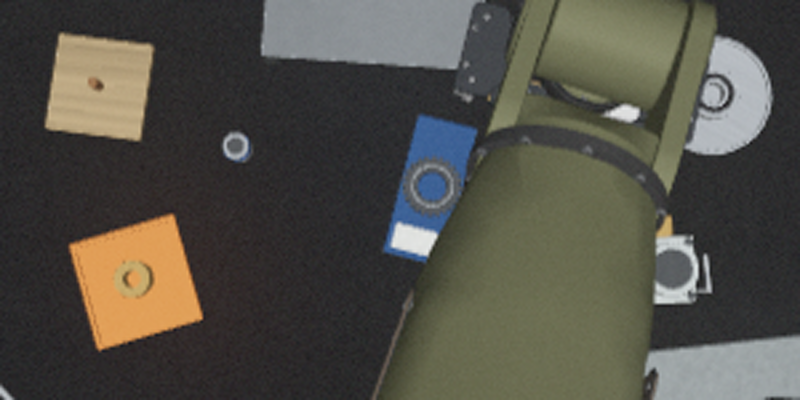

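The bush and bearing sit centred in the tray and dish. The gear is at crop (433,187), i.e. px (262.4,200.1).

Run:
```python
from h import *
s=np.load("top2.npz");H,S,V=cv2.split(cv2.cvtColor(s["img"],cv2.COLOR_RGB2HSV))
print(cast(s,(262.4,200.1),.044))
m=((H>100)&(H<120)&(S>110)).astype(np.uint8);c=blob(m,(255,194,270,207));print(cv2.minEnclosingCircle(c),cast(s,cv2.minEnclosingCircle(c)[0],.036))
```

```text
[[ 0.48127101 -0.03642031]]
((261.5, 199.5), 5.147915363311768) [[ 0.48333695 -0.03438461]]
```

Emit:
{"api": "drive_tool", "payload": {
  "plan": [
    {"dp": [3,3,0],"yaw": 0,"hand": 7.5},
    {"dp": [6,6,0],"yaw": 0,"hand": 7.5},
    {"dp": [8.9,8.95,0],"yaw": 0,"hand": 7.5},
    {"dp": [8.9,8.95,1],"yaw": 0,"hand": 7.5},
    {"dp": [8.9,8.95,3],"yaw": 0,"hand": 7.5},
    {"dp": [8.9,8.95,5],"yaw": 0,"hand": 7.5},
    {"dp": [8.9,8.95,7],"yaw": 0,"hand": 7.5},
    {"dp": [8.9,8.95,8.7],"yaw": 0,"hand": 7.5},
    {"dp": [8.9,8.95,9.6],"yaw": 0,"hand": 7.5},
    {"dp": [8.9,8.95,9.6],"yaw": 0,"hand": 7},
    {"dp": [8.9,8.95,9.6],"yaw": 0,"hand": 6.4}
  ]
}}

```text
clock: 15.72
tool_pos: [0.4838, -0.0361, 0.1292]
eef_rot: [[-0.972, 0.234, 0.001], [0.234, 0.972, -0.0], [-0.001, 0.0, -1.0]]
force: [0.0, -0.0, 0.3]
grip_width: 0.0652
grasp_force: 0.0
```

```bash
python3 go.py .4828 -.035 .1285 76.5
```

```text
dp [0.12 0.08 0.07] yaw -0.01 cur [ 0.4838 -0.0361  0.1292] 76.5 F [ 0.  -0.   0.3] w 0.0652 t 15.72
```

Emit:
{"api": "drive_tool", "payload": {
  "plan": [
    {"dp": [0,0.1,0],"yaw": 0,"hand": 5.8},
    {"dp": [0,0.1,0],"yaw": 0,"hand": 5.2},
    {"dp": [0,0.1,0],"yaw": 0,"hand": 4.7},
    {"dp": [0,0.1,0],"yaw": 0,"hand": 4.7},
    {"dp": [0,0.1,0],"yaw": 0,"hand": 4.7},
    {"dp": [0,0.1,-0.1],"yaw": 0,"hand": 4.7},
    {"dp": [0,0.1,-0.5],"yaw": 0,"hand": 4.7},
    {"dp": [0,0.1,-2],"yaw": 0,"hand": 4.7},
    {"dp": [0,0.1,-5],"yaw": 0,"hand": 4.7},
    {"dp": [0,0.1,-8],"yaw": 0,"hand": 4.7},
    {"dp": [0,0.1,-9],"yaw": 0,"hand": 4.7}
  ],
  "newtons": 18
}}

```text
clock: 17.1
tool_pos: [0.4839, -0.0348, 0.2208]
eef_rot: [[-0.972, 0.234, 0.003], [0.234, 0.972, -0.0], [-0.003, 0.0, -1.0]]
force: [-0.1, -0.1, -1.6]
grip_width: 0.0531
grasp_force: 18.0
```

```bash
python3 go.py .5746 .2752 .17 76.5
```

```text
dp [-1.55 32.26  5.1 ] yaw -0.0 cur [ 0.4839 -0.0348  0.2208] 76.5 F [-0.1 -0.1 -1.6] w 0.0531 t 17.1
```

Emit:
{"api": "drive_tool", "payload": {
  "plan": [
    {"dp": [0,2,0],"yaw": 0,"hand": 4.7},
    {"dp": [-0.3,5,0],"yaw": 0,"hand": 4.7},
    {"dp": [-0.5,8.5,0],"yaw": 0,"hand": 4.7},
    {"dp": [-0.7,12,0],"yaw": 0,"hand": 4.7},
    {"dp": [-0.9,15.5,0],"yaw": 0,"hand": 4.7},
    {"dp": [-1,19,0],"yaw": 0,"hand": 4.7},
    {"dp": [-1.2,22.5,0],"yaw": 0,"hand": 4.7},
    {"dp": [-1.3,26,0],"yaw": 0,"hand": 4.7},
    {"dp": [-1.5,29.5,1],"yaw": 0,"hand": 4.7},
    {"dp": [-1.5,32.3,3],"yaw": 0,"hand": 4.7},
    {"dp": [-1.5,32.3,4.5],"yaw": 0,"hand": 4.7},
    {"dp": [-1.5,32.3,4.5],"yaw": 0,"hand": 4.7}
  ]
}}

```text
clock: 18.6
tool_pos: [0.5731, 0.275, 0.172]
eef_rot: [[-0.972, 0.234, -0.003], [0.234, 0.972, -0.001], [0.003, -0.002, -1.0]]
force: [0.4, -0.5, -2.3]
grip_width: 0.0533
grasp_force: 18.0
```

```bash
python3 - <<'E'
from h import *
from station import imaging
s=imaging.snapshot("top");np.savez("top3.npz",**s);c=imaging.snapshot("scene");w=imaging.snapshot("wrist")
a=cv2.resize(w["img"],(400,300));b=cv2.resize(c["img"][150:320,256:512],(400,266))
cv2.imwrite("pics/t3.png",np.hstack([a,cv2.copyMakeBorder(b,0,34,0,0,cv2.BORDER_CONSTANT)])[:,:,::-1])
H,S,V=cv2.split(cv2.cvtColor(s["img"],cv2.COLOR_RGB2HSV))
m=((H>100)&(H<120)&(S>120)&(V>60))|((V>140)&(S<60))
print("tin",*rect(cast(s,blob(m.astype(np.uint8),(235,165,290,235)),.028)))
E
python3 go.py .5746 .2752 .113 76.5
```

```text
tin [481.  -33.1] [ 55.8 130.1] 76.5
dp [-0.06  0.03  6.15] yaw -0.01 cur [0.5739 0.2751 0.1745] 76.4 F [ 0.3  0.2 -1.5] w 0.0531 t 18.75
```

View pics/t3.png

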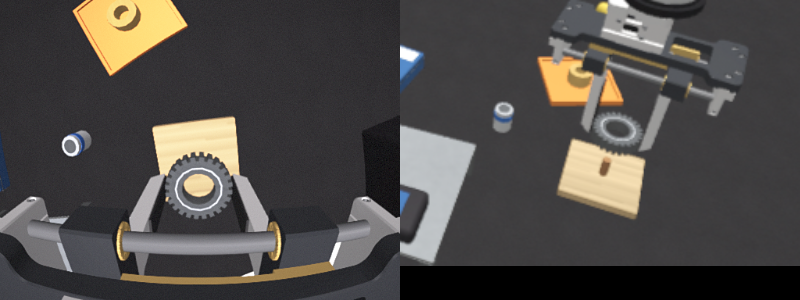

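The gear is level in the fingers over the dowel, and the tin hasn't moved. Lowering slowly.

Emit:
{"api": "drive_tool", "payload": {
  "plan": [
    {"dp": [-0.1,0,1],"yaw": 0,"hand": 4.7},
    {"dp": [-0.1,0,2],"yaw": 0,"hand": 4.7},
    {"dp": [-0.1,0,3],"yaw": 0,"hand": 4.7},
    {"dp": [-0.1,0,4],"yaw": 0,"hand": 4.7},
    {"dp": [-0.1,0,4.8],"yaw": 0,"hand": 4.7},
    {"dp": [-0.1,0,5.4],"yaw": 0,"hand": 4.7},
    {"dp": [-0.1,0,5.6],"yaw": 0,"hand": 4.7},
    {"dp": [-0.1,0,5.6],"yaw": 0,"hand": 4.7}
  ]
}}

```text
clock: 19.75
tool_pos: [0.5747, 0.2756, 0.1177]
eef_rot: [[-0.972, 0.234, 0.0], [0.234, 0.972, 0.0], [-0.0, 0.0, -1.0]]
force: [-0.1, 0.3, -1.3]
grip_width: 0.0531
grasp_force: 18.0
```

Emit:
{"api": "drive_tool", "payload": {
  "plan": [
    {"dp": [0,0,0.15],"yaw": 0,"hand": 4.7},
    {"dp": [0,0,0.25],"yaw": 0,"hand": 4.7},
    {"dp": [0,0,0.3],"yaw": 0,"hand": 4.7}
  ]
}}

```text
clock: 20.12
tool_pos: [0.5746, 0.2755, 0.1146]
eef_rot: [[-0.972, 0.234, 0.0], [0.234, 0.972, 0.0], [-0.0, 0.0, -1.0]]
force: [0.6, -1.0, -0.9]
grip_width: 0.0533
grasp_force: 18.0
```

Emit:
{"api": "drive_tool", "payload": {
  "plan": [
    {"dp": [0,0,0.05],"yaw": 0,"hand": 4.7},
    {"dp": [0,0,0.1],"yaw": 0,"hand": 4.7}
  ]
}}

```text
clock: 20.38
tool_pos: [0.5747, 0.2755, 0.1136]
eef_rot: [[-0.972, 0.234, 0.0], [0.234, 0.972, 0.0], [-0.0, 0.0, -1.0]]
force: [0.5, -0.1, -1.1]
grip_width: 0.0532
grasp_force: 18.0
```

Emit:
{"api": "drive_tool", "payload": {
  "plan": [
    {"dp": [0,0,0.05],"yaw": 0,"hand": 4.7},
    {"dp": [0,0,0.1],"yaw": 0,"hand": 4.7}
  ]
}}

```text
clock: 20.62
tool_pos: [0.5747, 0.2756, 0.1131]
eef_rot: [[-0.972, 0.234, 0.0], [0.234, 0.972, 0.0], [-0.0, 0.0, -1.0]]
force: [-3.2, -1.2, 7.1]
grip_width: 0.053
grasp_force: 18.0
```

Emit:
{"api": "drive_tool", "payload": {
  "plan": [
    {"dp": [0,0,0],"yaw": 0,"hand": 5.8},
    {"dp": [0,0,0],"yaw": 0,"hand": 6.5},
    {"dp": [0,0,0],"yaw": 0,"hand": 7},
    {"dp": [0,0,-1],"yaw": 0,"hand": 7},
    {"dp": [0,0,-3],"yaw": 0,"hand": 7},
    {"dp": [0,0,-6],"yaw": 0,"hand": 7.5},
    {"dp": [0,0,-9],"yaw": 0,"hand": 8},
    {"dp": [0,-3,-9],"yaw": 0,"hand": 8},
    {"dp": [1,-7,-9],"yaw": 0,"hand": 8},
    {"dp": [3,-12,-9],"yaw": 0,"hand": 8},
    {"dp": [5,-17,-9],"yaw": 0,"hand": 8},
    {"dp": [5,-17,-9],"yaw": 0,"hand": 8}
  ]
}}

```text
clock: 22.12
tool_pos: [0.4852, 0.1201, 0.2043]
eef_rot: [[-0.972, 0.236, 0.001], [0.236, 0.972, 0.0], [-0.001, 0.0, -1.0]]
force: [0.7, 0.9, -0.0]
grip_width: 0.0796
grasp_force: 0.0
```

```bash
python3 - <<'E'
from h import *
from station import imaging
s=imaging.snapshot("top");c=imaging.snapshot("scene")
a=cv2.resize(s["img"][120:270,100:300],(400,300));b=cv2.resize(c["img"][150:320,256:512],(400,266))
cv2.imwrite("pics/t4.png",np.hstack([a,cv2.copyMakeBorder(b,0,34,0,0,cv2.BORDER_CONSTANT)])[:,:,::-1])
E
python3 go.py .4373 -.0225 .118 76.5
```

```text
dp [  1.45 -15.22   8.6 ] yaw -0.01 cur [0.4869 0.122  0.2042] 76.4 F [ 0.1 -0.2  0.3] w 0.08 t 22.23
```

View pics/t4.png

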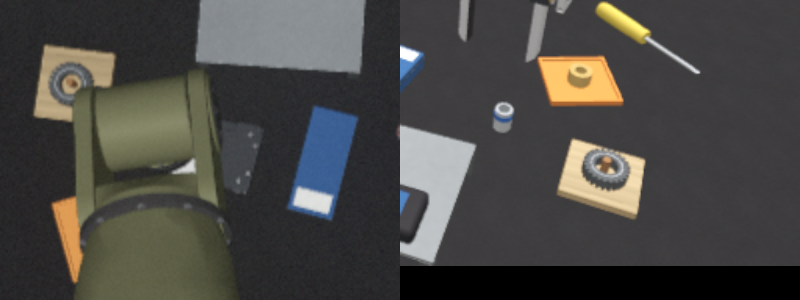

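The gear lies flat over the dowel (scene (605,168)). Next I grip the tin near its label end, across its width.

Emit:
{"api": "drive_tool", "payload": {
  "plan": [
    {"dp": [0.3,-3,0],"yaw": 0,"hand": 9},
    {"dp": [0.8,-7,0],"yaw": 0,"hand": 9},
    {"dp": [1.2,-11,0],"yaw": 0,"hand": 9},
    {"dp": [1.5,-15.2,0],"yaw": 0,"hand": 9},
    {"dp": [1.5,-15.2,1],"yaw": 0,"hand": 9},
    {"dp": [1.5,-15.2,3],"yaw": 0,"hand": 9},
    {"dp": [1.5,-15.2,5],"yaw": 0,"hand": 9},
    {"dp": [1.5,-15.2,7],"yaw": 0,"hand": 9},
    {"dp": [1.5,-15.2,9],"yaw": 0,"hand": 9},
    {"dp": [1.5,-15.2,9.8],"yaw": 0,"hand": 8},
    {"dp": [1.5,-15.2,9.8],"yaw": 0,"hand": 7},
    {"dp": [1.5,-15.2,9.8],"yaw": 0,"hand": 6.4}
  ]
}}

```text
clock: 23.72
tool_pos: [0.4366, -0.0221, 0.1052]
eef_rot: [[-0.972, 0.234, 0.001], [0.234, 0.972, -0.0], [-0.001, 0.0, -1.0]]
force: [-0.8, -0.4, 0.6]
grip_width: 0.0652
grasp_force: 0.0
```

Emit:
{"api": "drive_tool", "payload": {
  "plan": [
    {"dp": [0,0,0],"yaw": 0,"hand": 5.8},
    {"dp": [0,0,0],"yaw": 0,"hand": 5.2},
    {"dp": [0,0,0],"yaw": 0,"hand": 5},
    {"dp": [0,0,0],"yaw": 0,"hand": 5},
    {"dp": [0,0,0],"yaw": 0,"hand": 5}
  ],
  "newtons": 15
}}

```text
clock: 24.35
tool_pos: [0.4363, -0.0225, 0.1051]
eef_rot: [[-0.972, 0.234, 0.001], [0.234, 0.972, -0.0], [-0.001, -0.0, -1.0]]
force: [-1.8, -1.2, 6.6]
grip_width: 0.0557
grasp_force: 15.0
```

Run:
```python
import numpy as np
from go import go
from station import arm
# tin along-axis distance from grasp to centre: 45 + grasp position
s=arm.observe();u=np.array([np.cos(np.radians(-13.5)),np.sin(np.radians(-13.5))])
g=(np.array([.481,-.033])-s["tool_pos"][:2])@u; print("g",g)
f=np.array([.5943,.0226]);e=np.radians(-3.3);ex=np.array([np.cos(e),np.sin(e)])
for X in (-.10,.02): t=f+ex*(X-g); go(*t,s["tool_pos"][2],86.7)
```

```text
g 0.04589754007031991
dp [ 0.05  5.49 -0.  ] yaw -1.71 cur [ 0.4363 -0.0225  0.1051] 76.5 F [-1.8 -1.2  6.6] w 0.0557 t 24.35
dp [-1.175e+01  7.620e+00  1.000e-02] yaw -1.71 cur [ 0.4363 -0.0225  0.1051] 76.5 F [-1.8 -1.2  6.6] w 0.0557 t 24.35
```

Emit:
{"api": "drive_tool", "payload": {
  "plan": [
    {"dp": [0,0.5,0],"yaw": -0.15,"hand": 5},
    {"dp": [0,1.0,0],"yaw": -0.3,"hand": 5},
    {"dp": [0,1.5,0],"yaw": -0.45,"hand": 5},
    {"dp": [0,2.0,0],"yaw": -0.6,"hand": 5},
    {"dp": [0,2.5,0],"yaw": -0.8,"hand": 5},
    {"dp": [0,3.0,0],"yaw": -1.0,"hand": 5},
    {"dp": [0,3.5,0],"yaw": -1.15,"hand": 5},
    {"dp": [0,4.0,0],"yaw": -1.3,"hand": 5},
    {"dp": [0,4.5,0],"yaw": -1.45,"hand": 5},
    {"dp": [0,5.0,0],"yaw": -1.6,"hand": 5},
    {"dp": [0,5.5,0],"yaw": -1.7,"hand": 5},
    {"dp": [0,5.5,0],"yaw": -1.7,"hand": 5}
  ]
}}

```text
clock: 25.85
tool_pos: [0.4494, 0.0313, 0.1052]
eef_rot: [[-0.998, 0.058, 0.001], [0.058, 0.998, 0.0], [-0.001, 0.0, -1.0]]
force: [-0.9, 1.6, 5.0]
grip_width: 0.0557
grasp_force: 15.0
```

Run:
```python
from h import *
from go import go
from station import imaging,arm
s=imaging.snapshot("wrist");np.savez("w5.npz",**s);cv2.imwrite("pics/w5.png",s["img"][:,:,::-1])
f=np.array([.5943,.0226]);e=np.radians(-3.3);ex=np.array([np.cos(e),np.sin(e)])
t=f+ex*(.018-.046); go(*t,.105,86.7)
```

```text
dp [-11.72  -0.03   0.03] yaw -0.0 cur [0.4494 0.0313 0.1052] 86.7 F [-0.3  1.8  4.8] w 0.0559 t 25.9
```

View pics/w5.png

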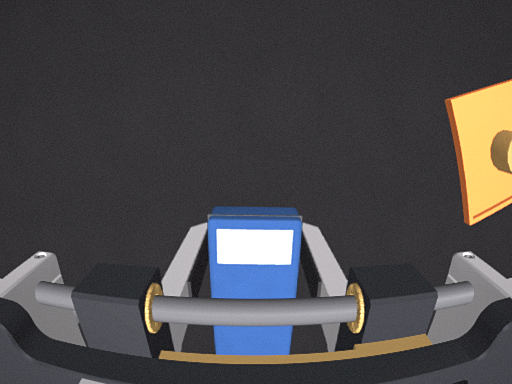

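The tin (209–300, 207) is held square. Sliding forward until just short of the shelf edge.

Emit:
{"api": "drive_tool", "payload": {
  "plan": [
    {"dp": [-0.6,0,0],"yaw": 0,"hand": 5},
    {"dp": [-1.6,0,0],"yaw": 0,"hand": 5},
    {"dp": [-2.8,0,0],"yaw": 0,"hand": 5},
    {"dp": [-4.0,0,0],"yaw": 0,"hand": 5},
    {"dp": [-5.2,0,0],"yaw": 0,"hand": 5},
    {"dp": [-6.4,0,0],"yaw": 0,"hand": 5},
    {"dp": [-7.6,0,0],"yaw": 0,"hand": 5},
    {"dp": [-8.8,0,0],"yaw": 0,"hand": 5},
    {"dp": [-10,0,0],"yaw": 0,"hand": 5},
    {"dp": [-11,0,0],"yaw": 0,"hand": 5},
    {"dp": [-11.7,0,0],"yaw": 0,"hand": 5},
    {"dp": [-11.7,0,0],"yaw": 0,"hand": 5}
  ]
}}

```text
clock: 27.4
tool_pos: [0.5662, 0.0244, 0.105]
eef_rot: [[-0.998, 0.058, 0.001], [0.058, 0.998, 0.0], [-0.001, 0.0, -1.0]]
force: [0.6, 0.5, 3.8]
grip_width: 0.0557
grasp_force: 15.0
```

Emit:
{"api": "drive_tool", "payload": {
  "plan": [
    {"dp": [0,0,0],"yaw": 0,"hand": 6.2},
    {"dp": [0,0,0],"yaw": 0,"hand": 7},
    {"dp": [0,0,0],"yaw": 0,"hand": 7.5},
    {"dp": [0,0,-2],"yaw": 0,"hand": 7.5},
    {"dp": [0,0,-5],"yaw": 0,"hand": 7},
    {"dp": [3,0,-6],"yaw": 0,"hand": 5},
    {"dp": [6,0,-6],"yaw": 0,"hand": 3},
    {"dp": [9,0,-6],"yaw": 0,"hand": 2.5},
    {"dp": [12,0,-6],"yaw": 0,"hand": 2.5},
    {"dp": [14,0,-6],"yaw": 0,"hand": 2.5},
    {"dp": [14,0,-6],"yaw": 0,"hand": 2.5}
  ]
}}

```text
clock: 28.78
tool_pos: [0.4256, 0.0325, 0.1649]
eef_rot: [[-0.998, 0.058, 0.0], [0.058, 0.998, -0.0], [-0.0, -0.0, -1.0]]
force: [-0.6, 0.4, 0.7]
grip_width: 0.0255
grasp_force: 0.0
```

Run:
```python
from h import *
from go import go
from station import imaging,arm
s=imaging.snapshot("wrist");np.savez("w6.npz",**s);t=imaging.snapshot("top");np.savez("top6.npz",**t)
a=cv2.resize(s["img"],(400,300));b=cv2.resize(t["img"][100:250,150:350],(400,300))
cv2.imwrite("pics/w6.png",np.hstack([a,b])[:,:,::-1])
go(.4,.03,.105,86.7)
```

```text
dp [ 2.66 -0.4   5.99] yaw -0.0 cur [0.4268 0.0324 0.1649] 86.7 F [ 0.  -0.9  0.6] w 0.0251 t 28.88
```

View pics/w6.png

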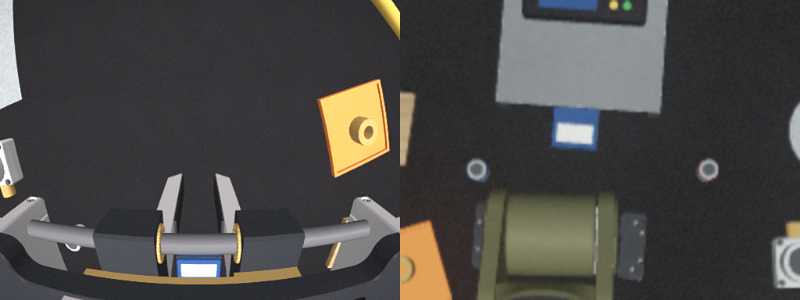

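The tin protrudes squarely from the shelf at crop (576,128). Measuring what is left of the push.

```bash
cat > near.py <<'E'
from h import *
def near(s,box,d=0):
    H,S,V=cv2.split(cv2.cvtColor(s["img"],cv2.COLOR_RGB2HSV))
    m=(((H>100)&(H<120)&(S>110)&(V>60))|((V>150)&(S<60))).astype(np.uint8)
    c=blob(m,box);P=cast(s,c,.028)
    f=np.array([.5943,.0226]);e=np.radians(-3.3);ex=np.array([np.cos(e),np.sin(e)]);ey=np.array([-ex[1],ex[0]])
    Q=np.c_[(P-f)@ex,(P-f)@ey]*1000
    n=Q[np.abs(Q[:,0]-Q[:,0].min())<4];n=n[np.abs(n[:,1]-np.median(n[:,1]))<22]
    L=Q[(Q[:,0]>Q[:,0].min()+8)&(Q[:,0]<Q[:,0].min()+30)]
    ym=np.median(Q[:,1]);sl=[np.polyfit(l[:,0],l[:,1],1)[0] if len(l)>4 else 9 for l in (L[L[:,1]>ym],L[L[:,1]<ym])]
    print("near x in shelf frame",np.median(n[:,0]).round(1),"min",Q[:,0].min().round(1),"y",Q[:,1].min().round(1),Q[:,1].max().round(1),"side angles deg",np.degrees(sl).round(1),"end",np.degrees(np.polyfit(n[:,1],n[:,0],1)[0]).round(1))
E
python3 - <<'E'
from near import *
near(np.load("top6.npz"),(215,154,260,185))
E
```

```text
near x in shelf frame -47.7 min -49.6 y -26.0 29.1 side angles deg [0.5 4.1] end 0.2
```

Emit:
{"api": "drive_tool", "payload": {
  "plan": [
    {"dp": [0,0.1,2],"yaw": 0,"hand": 2.5},
    {"dp": [0,0.1,4],"yaw": 0,"hand": 2.5},
    {"dp": [0,0.1,5.8],"yaw": 0,"hand": 2.5},
    {"dp": [-3,0.1,5.8],"yaw": 0,"hand": 2.5},
    {"dp": [-6,0.1,5.8],"yaw": 0,"hand": 2.5},
    {"dp": [-9,0.1,5.8],"yaw": 0,"hand": 2.5},
    {"dp": [-10,0.1,5.8],"yaw": 0,"hand": 2.5},
    {"dp": [-10.5,0.1,5.8],"yaw": 0,"hand": 2.5},
    {"dp": [-11,0.1,5.8],"yaw": 0,"hand": 2.5},
    {"dp": [-11.5,0.1,5.8],"yaw": 0,"hand": 2.5},
    {"dp": [-12,0.1,5.8],"yaw": 0,"hand": 2.5},
    {"dp": [-12.5,0.1,5.8],"yaw": 0,"hand": 2.5}
  ]
}}

```text
clock: 30.38
tool_pos: [0.551, 0.0263, 0.1066]
eef_rot: [[-0.998, 0.058, -0.0], [0.058, 0.998, 0.0], [0.0, -0.0, -1.0]]
force: [-2.4, -1.1, 1.6]
grip_width: 0.0248
grasp_force: 1.6
```

Emit:
{"api": "drive_tool", "payload": {
  "plan": [
    {"dp": [-0.4,0,0],"yaw": 0,"hand": 2.5},
    {"dp": [-0.8,0,0],"yaw": 0,"hand": 2.5},
    {"dp": [-1.2,0,0],"yaw": 0,"hand": 2.5},
    {"dp": [-1.6,0,0],"yaw": 0,"hand": 2.5},
    {"dp": [-2.0,0,0],"yaw": 0,"hand": 2.5},
    {"dp": [-2.4,0,0],"yaw": 0,"hand": 2.5},
    {"dp": [-2.7,0,0],"yaw": 0,"hand": 2.5},
    {"dp": [-2.8,0,0],"yaw": 0,"hand": 2.5},
    {"dp": [-2.8,0,0],"yaw": 0,"hand": 2.5}
  ]
}}

```text
clock: 31.5
tool_pos: [0.579, 0.0246, 0.1066]
eef_rot: [[-0.998, 0.058, 0.0], [0.058, 0.998, -0.0], [-0.0, 0.0, -1.0]]
force: [-1.7, -0.4, -0.2]
grip_width: 0.0251
grasp_force: 0.7
```

Emit:
{"api": "drive_tool", "payload": {
  "plan": [
    {"dp": [2,0,0],"yaw": 0,"hand": 2.5},
    {"dp": [6,0,0],"yaw": 0,"hand": 2.5},
    {"dp": [10,0,0],"yaw": 0,"hand": 2.5},
    {"dp": [14,0,0],"yaw": 0,"hand": 2.5},
    {"dp": [14,0,0],"yaw": 0,"hand": 2.5}
  ]
}}

```text
clock: 32.12
tool_pos: [0.4376, 0.0329, 0.1068]
eef_rot: [[-0.998, 0.058, 0.0], [0.058, 0.998, -0.0], [-0.0, 0.0, -1.0]]
force: [1.1, 0.2, -0.4]
grip_width: 0.025
grasp_force: 0.0
```

Run:
```python
from near import *
from go import go
from station import imaging
s=imaging.snapshot("top");np.savez("top7.npz",**s);go(.58,.024,.106,86.7)
cv2.imwrite("pics/t7.png",cv2.resize(s["img"][100:250,150:350],(800,600),interpolation=cv2.INTER_CUBIC)[:,:,::-1])
near(s,(215,154,260,185))
```

```text
dp [-14.11  -0.06   0.14] yaw -0.0 cur [0.4392 0.0328 0.1071] 86.7 F [ 0.   0.1 -0.1] w 0.0248 t 32.17
near x in shelf frame -7.4 min -10.0 y -25.7 28.3 side angles deg [-837.4  205.9] end -4.4
```

View pics/t7.png

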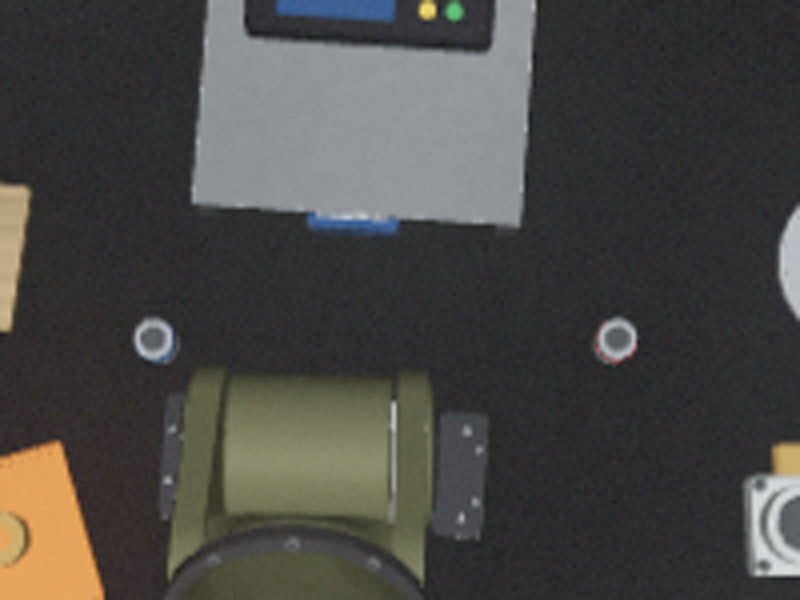

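Emit:
{"api": "drive_tool", "payload": {
  "plan": [
    {"dp": [-4,0,0],"yaw": 0,"hand": 2.5},
    {"dp": [-8,0,0],"yaw": 0,"hand": 2.5},
    {"dp": [-11.5,0,0],"yaw": 0,"hand": 2.5},
    {"dp": [-13,0,0],"yaw": 0,"hand": 2.5},
    {"dp": [-13.6,0,0],"yaw": 0,"hand": 2.5},
    {"dp": [-14,0,0],"yaw": 0,"hand": 2.5},
    {"dp": [-14.3,0,0],"yaw": 0,"hand": 2.5},
    {"dp": [-14.6,0,0],"yaw": 0,"hand": 2.5},
    {"dp": [-14.75,0,0],"yaw": 0,"hand": 2.5},
    {"dp": [-14.75,0,0],"yaw": 0,"hand": 2.5}
  ]
}}

```text
clock: 33.42
tool_pos: [0.5853, 0.0243, 0.1066]
eef_rot: [[-0.998, 0.058, -0.003], [0.058, 0.998, 0.0], [0.003, -0.0, -1.0]]
force: [-11.9, 0.3, 6.9]
grip_width: 0.0248
grasp_force: 6.0
```

```bash
python3 go.py .5865 .024 .106 86.7
```

```text
dp [-0.12 -0.02  0.05] yaw -0.0 cur [0.5853 0.0243 0.1066] 86.7 F [-11.9   0.3   6.9] w 0.0248 t 33.42
```

At 12 N the fingers have met the shelf's front edge, so the tin should be level with it. Backing off to check.

Emit:
{"api": "drive_tool", "payload": {
  "plan": [
    {"dp": [1,0,0],"yaw": 0,"hand": 2.5},
    {"dp": [4,0,0],"yaw": 0,"hand": 2.5},
    {"dp": [8,0,-2],"yaw": 0,"hand": 2.5},
    {"dp": [12,0,-6],"yaw": 0,"hand": 2.5},
    {"dp": [16,0,-10],"yaw": 0,"hand": 2.5},
    {"dp": [18,0,-12],"yaw": 0,"hand": 2.5},
    {"dp": [18,0,-12],"yaw": 0,"hand": 2.5}
  ]
}}

```text
clock: 34.3
tool_pos: [0.4064, 0.0347, 0.2281]
eef_rot: [[-0.998, 0.058, 0.004], [0.058, 0.998, -0.0], [-0.004, 0.0, -1.0]]
force: [-0.5, 0.3, -0.5]
grip_width: 0.0251
grasp_force: 0.0
```

Run:
```python
from near import *
from station import imaging
s=imaging.snapshot("top");c=imaging.snapshot("scene");im=s["img"]
a=cv2.resize(im[130:185,190:290],(400,220),interpolation=cv2.INTER_CUBIC);a2=cv2.resize(im[120:270,100:400],(400,200))
b=cv2.resize(c["img"][140:300,60:440],(800,337))
cv2.imwrite("pics/t8.png",np.vstack([np.hstack([a,cv2.copyMakeBorder(a2,0,20,0,0,cv2.BORDER_CONSTANT)]),b])[:,:,::-1])
near(s,(215,150,260,185))
```

```text
near x in shelf frame -1.1 min -3.6 y -49.5 58.3 side angles deg [-140.  -26.] end -0.1
```

View pics/t8.png

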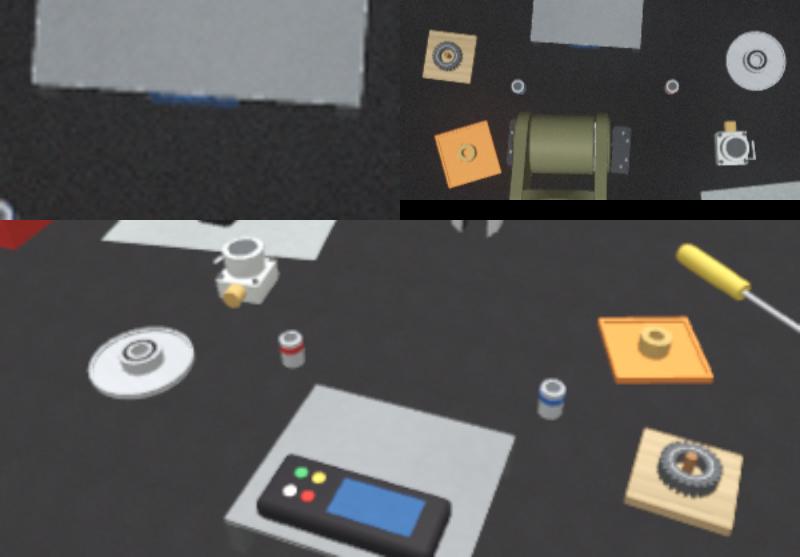

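All is as wanted. The blue sliver at crop (193,98) is just the tin's front face seen by parallax. The bush, bearing and gear lie flat and both sockets stand. Handing in.

```bash
python3 -c "
from station import arm
print(arm.job_done())"
```

```text
the job is handed in; nothing more can be done
None
```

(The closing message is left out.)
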